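# Shut the draft shield and tare the carat scale

## Robot

A 7-joint arm with a two-finger parallel gripper is mounted at the origin on the work surface. World frame = base frame: x ahead of the robot, y to its left, z up, the work surface at z = 0. Lengths are in m, angles in rad, forces in N, time in s.
With the tool pointing down it reaches from about 0.425 to 0.925 m from the base axis. Payload 6.8 kg.
Tool frame: the origin (TCP) lies between the finger pads; the fingertips stand r.tips_ahead ahead of it and the grasp point (between the pads) lies 5 mm behind it (r.tips_ahead is the distance from the TCP to the fingertips, in m); z points along the fingers, y is the line along which they close (so a half turn about z gives the same grasp; the last joint's range is limited). The gripper opens to 85 mm and grips with 20 to 120 N. Pads are 22 mm wide; open, the fingers measure 114 mm over their backs; the gripper's body (76 mm by 85 mm) begins 54 mm behind the grasp point. The pads swing forward as they close: fully open they stand 13 mm farther back than shut.
Start: joints at [-1.269, 0.477, 0.022, 1.555, -0.011, 1.109, -0.083], TCP at [0.269, 0.619, 0.245] pointing down, gripper open.
Joint ranges: [-2.96, 2.96], [-0.34, 2.1], [-1.41, 1.46], [0.24, 2.44], [-1.37, 4.51], [0.17, 1.92], [-2.96, 2.96]. Speed limits (rad/s): [2.39, 2.39, 3.14, 3.14, 3.14, 3.14, 3.14].

## Interface

Orientations are given as a rotation vector (axis times angle).
In Python, from bench import r gives the robot as it stands.
- The arm moves only by the tool move_arm, never from a script. Its argument "rows" is one flat list of numbers, 4 for each row, row after row: the shift along the tool's x, y, z in cm, then the turn about the tool's z in degrees. In form: [tx, ty, tz, twist, tx, ty, tz, twist, ...]. A call has 1 to 10 rows; each row is the pose to reach, as a shift and turn from the pose commanded when the call began, along the tool's axes at that moment; what a row does not reach only later rows make up. A row lasts 1/8 s, in which the tool goes at most 62.5 mm and 10.7 degrees, less where a joint would pass 70% of its speed; a pose out of reach is approached as far as the arm can. A call with a gripper value outside its range is refused whole. "fingers" is the opening, from 0 (shut) to 1 (fully open), set as the call begins (left out, the last holds). The fingers move at their own pace and stop on an object; "newtons" is the grip in N (left out, the last holds). Time passes only in rows, so rows that repeat a pose let the fingers close. It gives the time, the measured TCP pose, the force, the opening and the grip force at its end, in the units of the state.
- r.get_obs(): the state, without advancing time (a new reading comes with each control period).
- r.grab_frame(name): name is "scene" or "top"; returns the picture (384x512x3 uint8, blue, green, red); there is no depth.
- r.camera_params(name): a dict with "fx", "fy", "cx", "cy" (pixels), "world_from_camera" (4x4, takes a point from camera to world coordinates). Camera axes: x right, y down, z forward; pixel columns grow to the right and rows downward; lengths in m; the calibration is good to about 2 mm. A picture is of the moment at which its call begins. camera_params takes no time and is no camera call.
- r.hand_in(): hands the job in; it is judged then, once.
The state is a dict: "clock": time; "joints": joint angles; "qvel": joint speeds; "tau": joint torques, N m; "tcp_pos": TCP position; "orientation": TCP orientation; "contact_force": force on the tool from outside, world axes, zero at the start; "moment": the same for the moment, N m; "grip_width": finger opening in m; "gripper_force": force on a finger pad.
Only numpy, scipy, OpenCV 4.12 (cv2) and the standard library are available. Lean on these libraries where they do the work, as an engineer would, in place of code of your own. Each camera call takes 0.05 s, during which the arm holds its last target. There are 200 camera calls.

## Task

Tare the scale that has the small round white dish on its pan: with the fingertips push the knob of its sliding glass top towards the keys until the draft shield is fully shut, then lightly press the wide bar key at the right of its console all the way down, let it come up again and withdraw. Do not press its two round keys, and leave the dish, the other scale and the other things on the bench alone; nothing is to be picked up.

Things in the scene. Friction and masses are not known exactly. Their poses are not given: they have to be found in the camera images.
- scale_a: the scale to tare (white dish on its pan), fixed. Grey, 180 wide (y) x 250 mm deep (x). Origin: centre of its underside on the bench; x to its rear, y to the left for a person at its front, z up; front (-x) faces the robot within 0.3 rad. x -125 to -38 mm is a console with display and three keys, rising rearward at 0.22 rad from 34 to 54 mm high; behind it the body is 55 mm high.
- scale_a_pan (a point): centre of the top of that scale's round pan, 90 mm across: scale x 32, y 0, z 63 mm. Round it on the body stands the glass draft shield: four upright walls at scale x = -37 and 102 mm, y = -70 and 70 mm, tops at 125 mm, with metal runners to 131 mm high along the two sides.
- pane_a (a joint): how far that scale's sliding glass top is open, m: 0 = fully shut against its stop, growing as it slides to the scale's rear (+x), at most 0.09; starts 0.045 to 0.07. Friction about 1.2 N; it stays where it is left. Glass 136 (x) x 124 mm, 5 mm thick, upper face 130.5 mm above the bench.
- pane_a_knob (a point): centre of the top of the black knob on that glass top, 153.5 mm above the bench. Knob 22 mm in diameter, 18 mm high, on a 5 mm high neck above the glass; on the scale's centre line, 30 mm behind the front edge of the glass, moving with it; fully shut it is at scale x = -5.5 mm. Beside it a fingertip has room down to the glass, 23 mm below this point.
- tare_a (a joint): how far the wide tare key of that scale is pressed, m: 0 = up, 0.004 = all the way down. Spring: 1.2 N to start, about 3.6 N at the bottom, where it meets a rigid stop; it comes up by itself.
- tare_a_top (a point): centre of the top face of the tare key: a white rectangular bar 40 mm (along the scale's y) by 20 mm, right of the middle as seen from the front, 52 mm to the right of the scale's centre line, standing 7 mm proud of the console. The point's z axis points out of the key, square to the sloping console (it leans 0.22 rad from vertical towards the scale's front); the key is pressed along -z.
- power_a (a joint): how far the left round key is pressed, m (0 up to 0.004): white, 18 mm across, 5 mm proud, 65 mm left of the centre line. Leave alone.
- mode_a (a joint): how far the other round key is pressed, m (0 up to 0.004): white, 18 mm across, 5 mm proud, 25 mm left of the centre line. Leave alone.
- dish: small white porcelain dish, 80 mm across, 20 mm high, loose on the pan of the scale to tare; origin: centre of its underside. Leave alone.
- scale_b: the other scale, the same model with the same sizes, keys and sliding top (open by 0 to 70 mm), carrying a block of wax instead of the dish; origin and axes as for the first. Which scale stands left and which right varies. Leave alone.
- wax: dark green block of carving wax, 62 x 34 mm, 24 mm high, loose on the pan of the other scale. Origin: centre of its underside.
- weight: brass calibration weight with a knob, 22 mm across, 37 mm high, standing close in front of the scale to tare. Origin: centre of its underside.
- loupe: folded loupe, 56 x 26 mm, 16 mm high, lying in front of the other scale. Origin at its underside.
- tweezers: steel tweezers, 150 x 9 mm, 8 mm high, lying between the two scales. Origin: centre of underside.
- pliers: pliers with blue handles, 155 x 50 mm, 12 mm high, lying far right. Origin on the underside between handles and jaws.
- jar: glass jar with white lid, 60 mm across, 70 mm high, standing far left. Origin: centre of its underside.
- rouge: dark red bar of polishing compound in a paper band, 100 x 46 mm, 36 mm high, lying far left. Origin: centre of its underside.

How it is judged:
By the outcome, as a careful person would: the job done as asked, in the order asked, and still so for the second after the job is handed in, with the robot touching nothing.
It also fails if it takes over 45 s, if anything falls off the work surface, if the arm or the gripper's body presses on something with over 40 N, if the wrist force passes 120 N, or if a joint passes its speed limit or range.

## Working session

There is one attempt and no reset: what is moved stays moved. The work goes in short steps, Python scripts to look and compute and a tool call to move; the robot and the scene stay as the last step left them, time stands still between calls to the robot, and variables do not carry over. Pictures are saved under pics/ and viewed, at most 10 in all, crops included, and the job is handed in when it is done.

Besides the shell and the picture viewer there is one more tool, called after "Emit:" as name(argument=value, ...) on one line, values as JSON. move_arm: Moves the arm, as the interface text tells. Its arguments: {"type":"object","properties":{"rows":{"type":"array"},"fingers":{"type":"number"},"newtons":{"type":"number"}},"required":["rows"]}

```bash
mkdir -p pics; python3 - <<'E'
from bench import r
import cv2,numpy as np
for n in("scene","top"):
    f=r.grab_frame(n);cv2.imwrite(f"pics/{n}0.png",f)
    p=r.camera_params(n);print(n,p["fx"],p["fy"],p["cx"],p["cy"]);print(np.round(p["world_from_camera"],4))
o=r.get_obs();print(o["clock"],o["tcp_pos"],o["orientation"],o["grip_width"],r.tips_ahead)
a=cv2.imread("pics/scene0.png");b=cv2.imread("pics/top0.png")
E
```

```text
scene 436.8860507431243 436.8860507431243 256.8753988495331 196.16244617987402
[[-0.595   0.5939 -0.5415  1.1863]
 [ 0.8037  0.4474 -0.3924  0.4852]
 [ 0.0093 -0.6687 -0.7435  1.0256]
 [ 0.      0.      0.      1.    ]]
top 350.86704865726995 350.86704865726995 255.99127996852286 185.62346388947518
[[ 0.0469 -0.9728  0.2269  0.2814]
 [-0.9989 -0.0449  0.014   0.0057]
 [-0.0034 -0.2273 -0.9738  1.1356]
 [ 0.      0.      0.      1.    ]]
0.1 [0.26874103 0.61863003 0.24442386] [-6.39119415e-01 -3.07570388e+00  2.60896629e-03] 0.08569107436514949 0.014
```

View pics/scene0.png

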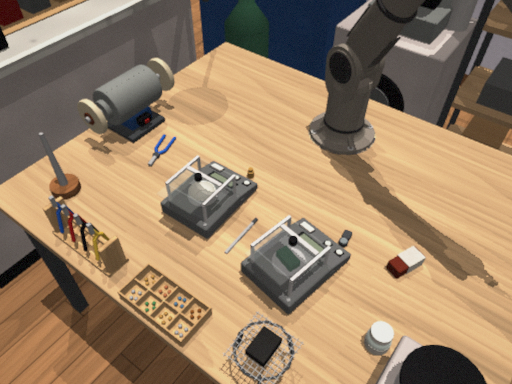

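View pics/top0.png

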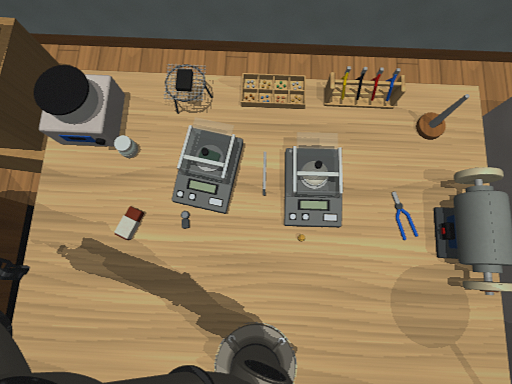

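The scale with the white dish is the right-hand one in the top view (about 313,185) and is at (210,195) in the scene view. The brass weight is at (301,238) in the top view. I'll enlarge both.

```bash
python3 - <<'E'
import cv2
a=cv2.imread("pics/scene0.png")[145:245,150:270];b=cv2.imread("pics/top0.png")[140:245,275:355]
cv2.imwrite("pics/s1.png",cv2.resize(a,None,fx=6,fy=6,interpolation=2)[:600])
b=cv2.resize(b,None,fx=5.7,fy=5.7,interpolation=2);print(b.shape);cv2.imwrite("pics/t1.png",b)
E
```

```text
(598, 456, 3)
```

View pics/s1.png

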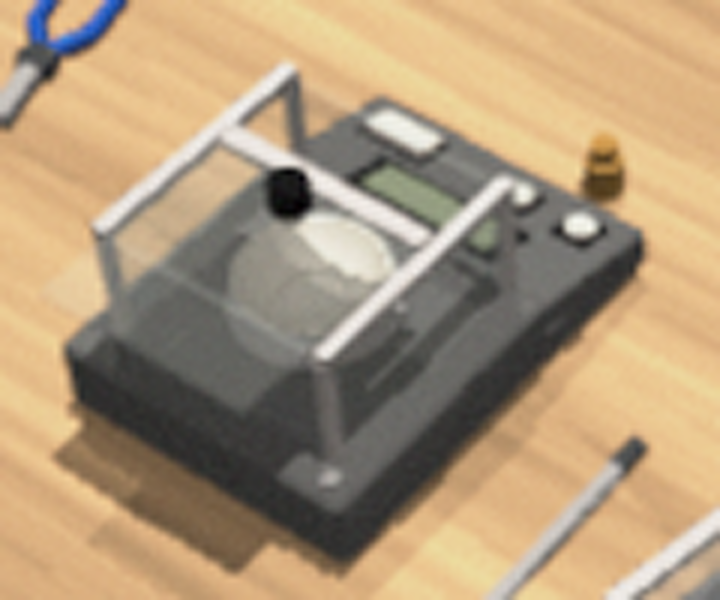

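View pics/t1.png

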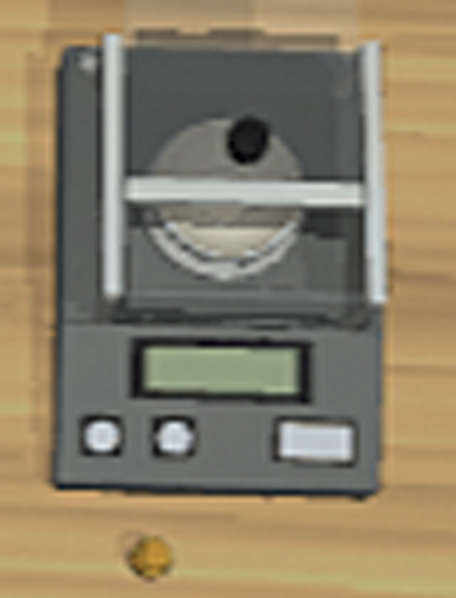

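The crops show the following.
- **Top crop:** knob (248,138), runners' ends at (113,297), (112,36), (376,302) and (371,42), and the tare, mode and power keys at (315,441), (174,437) and (101,435).
- **Scene crop:** knob (290,193), runners at (508,182), (322,356), (290,70) and (100,228), and keys at (403,131), (520,196) and (582,227).

Next I'll triangulate these and fit the scale's pose.

```bash
cat > geo.py <<'E'
from bench import r
import numpy as np
from scipy.optimize import least_squares
C={n:r.camera_params(n) for n in("scene","top")}
def proj(n,p):
    c=C[n];q=np.linalg.inv(c["world_from_camera"])@np.append(p,1)
    return np.array([c["fx"]*q[0]/q[2]+c["cx"],c["fy"]*q[1]/q[2]+c["cy"]])
def tri(s,t): return least_squares(lambda p:np.r_[proj("scene",p)-s,proj("top",p)-t],[.6,0,.1]).x
E
python3 - <<'E'
from geo import *
S=lambda u,v:np.array([(u+.5)/6-.5+150,(v+.5)/6-.5+145])
T=lambda u,v:np.array([(u+.5)/5.7-.5+275,(v+.5)/5.7-.5+140])
D=dict(knob=(S(290,193),T(248,138)),tare=(S(403,131),T(315,441)),mode=(S(520,196),T(174,437)),power=(S(582,227),T(101,435)),
 LF=(S(508,182),T(113,297)),LR=(S(322,356),T(112,36)),RF=(S(290,70),T(376,302)),RR=(S(100,228),T(371,42)),weight=(S(604,165),T(150,556)))
for k,(s,t) in D.items(): print(k,np.round(tri(s,t),4))
def model(v):
    x,y,a,o,k,e=v; ch=lambda x,d:.034+(x+.125)*np.tan(.22)+d
    L=dict(knob=(-.0055+o,0,.1445),tare=(k-.0015,-.052,ch(k,.007)),mode=(k-.001,.025,ch(k,.005)),power=(k-.001,.065,ch(k,.005)),
     LF=(-.037-e,.07,.131),LR=(.102+e,.07,.131),RF=(-.037-e,-.07,.131),RR=(.102+e,-.07,.131))
    c,s=np.cos(a),np.sin(a)
    return {n:np.array([x+c*p[0]-s*p[1],y+s*p[0]+c*p[1],p[2]]) for n,p in L.items()}
def res(v):
    m=model(v);return np.concatenate([np.r_[proj("scene",m[n])-D[n][0],proj("top",m[n])-D[n][1]] for n in m])
f=least_squares(res,[.6,-.15,0,.05,-.09,0],loss="soft_l1")
print(np.round(f.x,4));print(np.round(res(f.x).reshape(-1,4),1))
for n,p in model(f.x).items():print(n,np.round(p,4))
from scipy.spatial.transform import Rotation as R
print(R.from_rotvec(r.get_obs()["orientation"]).as_matrix().round(3))
E
```

```text
knob [ 0.5857 -0.1581  0.1442]
tare [ 0.4455 -0.2135  0.0435]
mode [ 0.4441 -0.1358  0.0406]
power [ 0.4432 -0.0955  0.0416]
LF [ 0.5033 -0.0929  0.1246]
LR [ 0.6438 -0.0885  0.1288]
RF [ 0.5071 -0.229   0.1247]
RR [ 0.6464 -0.2254  0.1289]
weight [ 0.3809 -0.1273  0.0181]
[ 5.432e-01 -1.582e-01  1.820e-02  4.810e-02 -9.720e-02  3.000e-04]
[[-0.4 -0.1 -0.7  0.2]
 [ 0.1 -0.7 -0.4 -0.1]
 [-0.4 -1.  -0.5 -0.1]
 [-0.5 -0.7 -0.5 -0.1]
 [ 0.4 -0.8 -1.4 -0.8]
 [ 0.1 -0.2 -1.  -0.2]
 [-0.3 -1.6  0.4 -0.4]
 [-0.9 -0.8  0.  -0. ]]
knob [ 0.5858 -0.1575  0.1445]
tare [ 0.4454 -0.212   0.0472]
mode [ 0.4445 -0.135   0.0452]
power [ 0.4438 -0.095   0.0452]
LF [ 0.5046 -0.0889  0.131 ]
LR [ 0.6441 -0.0864  0.131 ]
RF [ 0.5072 -0.2289  0.131 ]
RR [ 0.6467 -0.2264  0.131 ]
[[-0.917  0.398 -0.001]
 [ 0.398  0.917 -0.002]
 [-0.    -0.002 -1.   ]]
```

Emit:
move_arm(rows=[-63.6,-57,0,-24.5,-63.6,-57,0,-24.5,-63.6,-57,0,-24.5,-63.6,-57,0,-24.5,-63.6,-57,0,-24.5,-63.6,-57,0,-24.5,-63.6,-57,0,-24.5,-63.6,-57,0,-24.5,-63.6,-57,0,-24.5,-63.6,-57,0,-24.5], fingers=0, newtons=20)

```text
clock: 1.35
tcp_pos: [0.53, 0.0492, 0.2452]
orientation: [0.028, -3.141, -0.0]
contact_force: [1.0, 0.8, 0.6]
grip_width: 0.0004
gripper_force: 0.0
```

```bash
cat > st.py <<'E'
from bench import r
import numpy as np
from scipy.spatial.transform import Rotation as R
def st(goal=None):
    o=r.get_obs();M=R.from_rotvec(o["orientation"]).as_matrix()
    print(o["clock"],np.round(o["tcp_pos"],4),o["grip_width"],r.tips_ahead,np.round(o["contact_force"],2));print(M.round(3))
    print("x-axis deg",np.degrees(np.arctan2(M[1,0],M[0,0])))
    if goal is not None: print("cm",np.round(100*M.T@(np.array(goal)-o["tcp_pos"]),2))
E
python3 -c "
from st import *
st([.625,-.157,.245])"
```

```text
1.35 [0.53   0.0492 0.2452] 0.0004112565215774949 0.014 [0.96 0.8  0.57]
[[-1.    -0.018 -0.   ]
 [-0.018  1.     0.   ]
 [ 0.     0.    -1.   ]]
x-axis deg -178.9612954288225
cm [-9.130e+00 -2.079e+01  2.000e-02]
```

Emit:
move_arm(rows=[-9.2,-20.8,0,0,-9.2,-20.8,0,0,-9.2,-20.8,0,0,-9.2,-20.8,0,0,-9.2,-20.8,0,0,-9.2,-20.8,0,0,-9.2,-20.8,5,0,-9.2,-20.8,5,0,-9.2,-20.8,5,0])

```text
clock: 2.48
tcp_pos: [0.6258, -0.1543, 0.1965]
orientation: [-0.03, 3.141, 0.0]
contact_force: [0.3, -0.5, -0.2]
grip_width: 0.0
gripper_force: 0.0
```

```bash
python3 -c "
from st import *
import cv2
st([.625,-.157,.155])
a=cv2.resize(r.grab_frame('scene')[120:220,150:270],None,fx=5,fy=5,interpolation=2)
cv2.imwrite('pics/c2.png',a)"
```

```text
2.475 [ 0.6258 -0.1543  0.1965] 2.338030198885822e-05 0.014 [ 0.26 -0.47 -0.24]
[[-1.    -0.019  0.001]
 [-0.019  1.     0.   ]
 [-0.001  0.    -1.   ]]
x-axis deg -178.90310217702077
cm [ 0.08 -0.27  4.15]
```

View pics/c2.png

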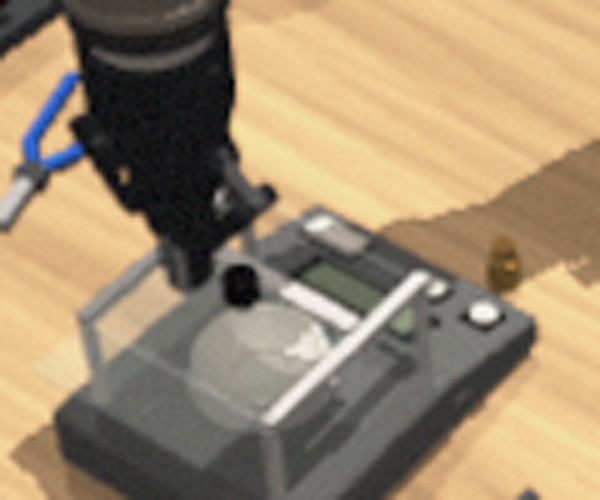

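The crop shows the shut fingertips at (190,285), behind the knob at (240,285) and above the glass. I'll go down next to the knob.

Emit:
move_arm(rows=[0,0,0,0,0,0,1.5,0,0,0,3,0,0,0,4,0,0,0,4,0,0,0,4,0])

```text
clock: 3.28
tcp_pos: [0.6255, -0.1554, 0.1554]
orientation: [-0.028, 3.141, -0.0]
contact_force: [0.1, -0.0, -0.3]
grip_width: -0.0001
gripper_force: 0.0
```

```bash
python3 -c "
from st import *
st([.6078,-.157,.155])"
```

```text
3.275 [ 0.6255 -0.1554  0.1554] -6.145688683340115e-05 0.014 [ 0.06 -0.04 -0.3 ]
[[-1.    -0.018  0.   ]
 [-0.018  1.    -0.   ]
 [-0.    -0.    -1.   ]]
x-axis deg -178.9872866085293
cm [ 1.77 -0.13  0.04]
```

Emit:
move_arm(rows=[0.6,-0.2,0,0,1.2,-0.2,0,0,1.8,-0.2,0,0,2.4,-0.2,0,0,3,-0.2,0,0,3.6,-0.2,0,0,4.2,-0.2,0,0,4.8,-0.2,0,0,5.3,-0.2,0,0,5.8,-0.2,0,0])

```text
clock: 4.53
tcp_pos: [0.5671, -0.1583, 0.1553]
orientation: [-0.028, 3.141, 0.0]
contact_force: [1.9, -1.0, 1.0]
grip_width: 0.0002
gripper_force: 0.7
```

Emit:
move_arm(rows=[0,0,0,0,0.1,0,0,0,0.2,0,0,0,0.3,0,0,0,0.3,0,0,0])

```text
clock: 5.15
tcp_pos: [0.5643, -0.1582, 0.1552]
orientation: [0.028, -3.141, -0.0]
contact_force: [1.1, 0.3, -0.6]
grip_width: -0.0002
gripper_force: 0.4
```

Emit:
move_arm(rows=[0.1,0,0,0,0.2,0,0,0,0.3,0,0,0,0.3,0,0,0])

```text
clock: 5.65
tcp_pos: [0.5612, -0.1584, 0.1553]
orientation: [0.028, -3.141, -0.0]
contact_force: [0.8, 0.3, -0.1]
grip_width: -0.0001
gripper_force: 0.3
```

Emit:
move_arm(rows=[0.1,0,0,0,0.2,0,0,0,0.2,0,0,0])

```text
clock: 6.02
tcp_pos: [0.56, -0.1584, 0.1554]
orientation: [-0.028, 3.14, -0.0]
contact_force: [3.9, 0.7, -3.9]
grip_width: 0.0001
gripper_force: 2.1
```

Emit:
move_arm(rows=[0.1,0,0,0,0.2,0,0,0,0.2,0,0,0,0.2,0,0,0])

```text
clock: 6.52
tcp_pos: [0.5598, -0.1584, 0.1556]
orientation: [-0.029, 3.136, -0.002]
contact_force: [9.2, -0.2, -7.2]
grip_width: -0.0001
gripper_force: 4.9
```

Emit:
move_arm(rows=[0.1,0,0,0,0.1,0,0,0,0.1,0,0,0])

```text
clock: 6.9
tcp_pos: [0.5597, -0.1584, 0.1557]
orientation: [-0.029, 3.135, -0.002]
contact_force: [12.0, -0.2, -10.2]
grip_width: -0.0001
gripper_force: 6.3
```

The glass stopped at TCP x = 0.5597, as predicted, and the force rose to 12 N, so it is shut. I'll back off, lift and go over to the key.

Emit:
move_arm(rows=[-1,0,0,0,-2,0,0,0,-2,0,-3,0,-2,0,-7,0,-2,0,-8,0,2,-1,-8,0,6,-3,-8,0,10,-5.1,-8,0,12,-5.1,-8,0,12,-5.1,-8,0])

```text
clock: 8.15
tcp_pos: [0.4356, -0.2118, 0.2348]
orientation: [0.025, -3.14, -0.001]
contact_force: [-0.4, 0.6, -0.6]
grip_width: -0.0003
gripper_force: 0.0
```

Emit:
move_arm(rows=[0,0,0,0,0,0,4,0,0,0,8,0,0,0,12,0,0,0,14,0,0,0,14,0,0,0,14,0])

```text
clock: 9.02
tcp_pos: [0.4384, -0.2116, 0.0958]
orientation: [-0.029, 3.141, -0.001]
contact_force: [0.2, -0.9, -0.0]
grip_width: 0.0002
gripper_force: 0.0
```

```bash
python3 -c "
from st import *
import cv2
st([.437,-.212,.066])
a=cv2.resize(r.grab_frame('scene')[100:220,150:290],None,fx=5,fy=5,interpolation=2)
b=cv2.resize(r.grab_frame('top')[140:245,275:355],None,fx=5.7,fy=5.7,interpolation=2)
cv2.imwrite('pics/s3.png',a);cv2.imwrite('pics/t3.png',b)"
```

```text
9.025 [ 0.4384 -0.2116  0.0958] 0.00022074893475228607 0.014 [ 0.25 -0.9  -0.  ]
[[-1.    -0.018  0.001]
 [-0.018  1.    -0.   ]
 [-0.001 -0.    -1.   ]]
x-axis deg -178.94066812670604
cm [ 0.14 -0.03  2.98]
```

View pics/s3.png

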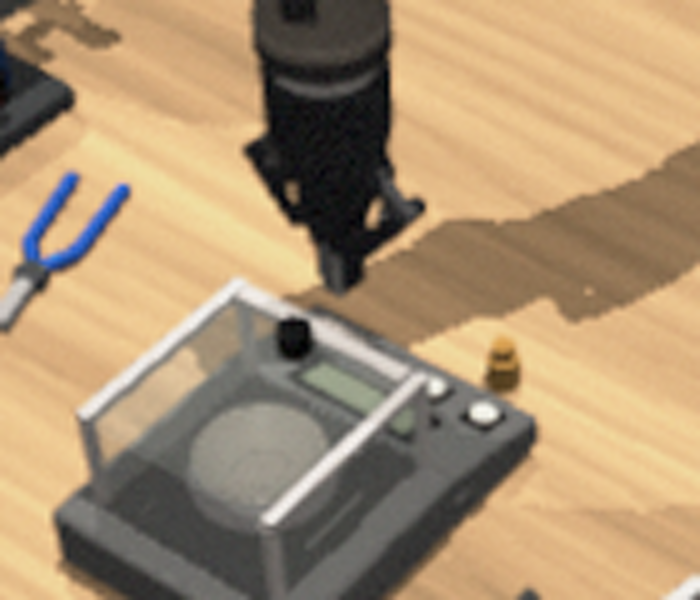

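View pics/t3.png

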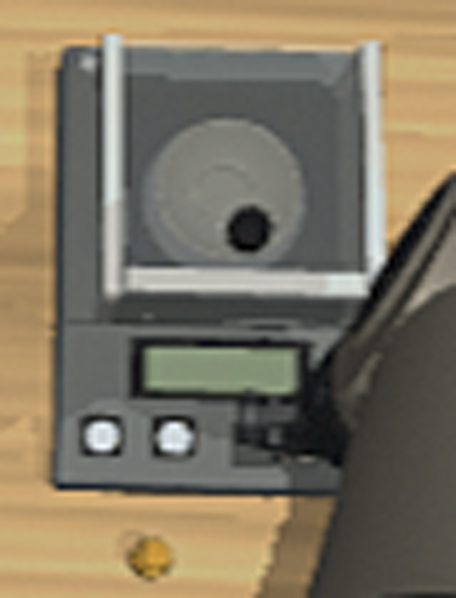

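The pane is shut: the front bar at (245,280) is level with the runners' front ends. The fingertips hover over the tare key. Going down slowly.

Emit:
move_arm(rows=[0,0,1,0,0,0,2,0,0,0,2.8,0,0,0,2.8,0,0,0,2.8,0])

```text
clock: 9.75
tcp_pos: [0.4373, -0.2117, 0.0673]
orientation: [0.028, -3.141, -0.0]
contact_force: [0.7, -0.3, -0.3]
grip_width: -0.0003
gripper_force: 0.0
```

Emit:
move_arm(rows=[0,0,0.1,0,0,0,0.2,0,0,0,0.3,0,0,0,0.4,0,0,0,0.4,0,0,0,0.4,0])

```text
clock: 10.5
tcp_pos: [0.4373, -0.2116, 0.0633]
orientation: [-0.028, 3.141, 0.0]
contact_force: [-0.3, 0.7, 0.1]
grip_width: 0.0
gripper_force: 0.0
```

Emit:
move_arm(rows=[0,0,0.1,0,0,0,0.2,0,0,0,0.2,0,0,0,0.2,0])

```text
clock: 11.0
tcp_pos: [0.4373, -0.2116, 0.0613]
orientation: [0.028, -3.141, -0.0]
contact_force: [-0.7, 0.5, 0.7]
grip_width: -0.0002
gripper_force: 0.0
```

Emit:
move_arm(rows=[0,0,0.1,0,0,0,0.1,0,0,0,0.1,0])

```text
clock: 11.38
tcp_pos: [0.4375, -0.2116, 0.0604]
orientation: [-0.028, 3.141, -0.0]
contact_force: [-0.3, 0.4, 2.1]
grip_width: 0.0001
gripper_force: 0.7
```

Emit:
move_arm(rows=[0,0,0.1,0,0,0,0.1,0,0,0,0.1,0])

```text
clock: 11.75
tcp_pos: [0.4376, -0.2116, 0.0594]
orientation: [-0.028, 3.141, -0.0]
contact_force: [1.5, 1.4, 1.0]
grip_width: 0.0002
gripper_force: 1.0
```

Emit:
move_arm(rows=[0,0,0.1,0,0,0,0.1,0,0,0,0.1,0])

```text
clock: 12.12
tcp_pos: [0.4375, -0.2117, 0.0584]
orientation: [-0.028, 3.141, -0.0]
contact_force: [1.1, 0.2, 2.2]
grip_width: 0.0001
gripper_force: 1.3
```

Emit:
move_arm(rows=[0,0,0.1,0,0,0,0.1,0,0,0,0.1,0])

```text
clock: 12.5
tcp_pos: [0.4374, -0.2116, 0.0573]
orientation: [-0.028, 3.141, -0.0]
contact_force: [1.6, 0.7, 4.3]
grip_width: 0.0
gripper_force: 1.6
```

Emit:
move_arm(rows=[0,0,0.1,0,0,0,0.1,0,0,0,0.1,0])

```text
clock: 12.88
tcp_pos: [0.4376, -0.2117, 0.0566]
orientation: [-0.028, 3.141, -0.0]
contact_force: [0.7, 0.8, 8.2]
grip_width: 0.0001
gripper_force: 3.5
```

Emit:
move_arm(rows=[0,0,0.05,0,0,0,0.05,0,0,0,0.05,0])

```text
clock: 13.25
tcp_pos: [0.4376, -0.2117, 0.0564]
orientation: [-0.028, 3.141, 0.0]
contact_force: [-0.2, 1.4, 12.8]
grip_width: 0.001
gripper_force: 5.8
```

The key is at its rigid stop: 12.8 N with no further travel. I'll withdraw straight up.

Emit:
move_arm(rows=[0,0,-0.5,0,0,0,-1.5,0,0,0,-4,0,0,0,-9,0,0,0,-15,0,0,0,-18,0,0,10,-18,0,0,20,-18,0,0,25,-18,0,0,25,-18,0])

```text
clock: 14.5
tcp_pos: [0.4317, 0.0399, 0.2359]
orientation: [0.027, -3.141, 0.001]
contact_force: [1.2, 0.0, 0.1]
grip_width: 0.0005
gripper_force: 0.0
```

```bash
python3 -c "
from st import *
import cv2
st()
b=cv2.resize(r.grab_frame('top')[130:250,165:355],None,fx=4.2,fy=4.2,interpolation=2)
cv2.imwrite('pics/t4.png',b)"
```

```text
14.5 [0.4317 0.0399 0.2359] 0.00047418029867380486 0.014 [1.23 0.05 0.06]
[[-1.    -0.017 -0.001]
 [-0.017  1.    -0.   ]
 [ 0.001 -0.    -1.   ]]
x-axis deg -179.0074941459127
```

View pics/t4.png

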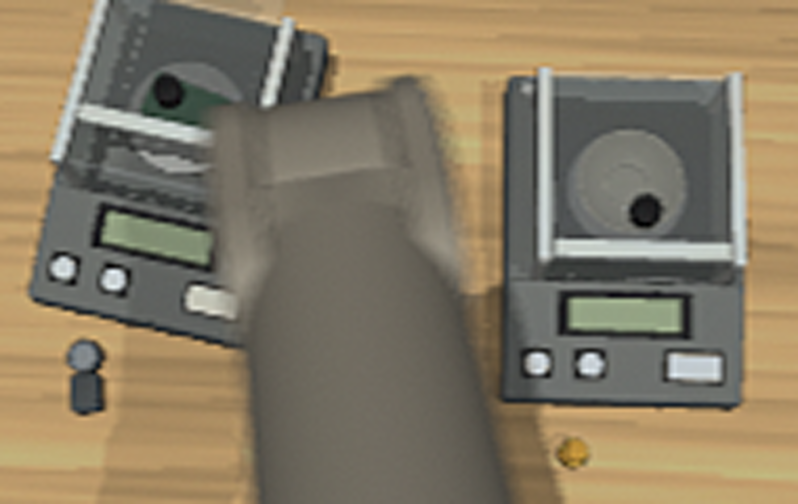

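The shield is shut (front bar at 645,250), the tare key is up (695,367), and the weight and dish have not moved. The arm is clear at z = 0.236, above everything on the bench.

Emit:
move_arm(rows=[0,0,0,0,0,0,0,0,0,0,0,0])

```text
clock: 14.92
tcp_pos: [0.4326, 0.0368, 0.2357]
orientation: [0.023, -3.141, 0.001]
contact_force: [0.2, -0.1, 0.0]
grip_width: -0.0
gripper_force: 0.0
```

```bash
python3 -c "
from bench import r
print(r.hand_in())"
```

```text
the job is handed in; nothing more can be done
None
```

I pushed the draft shield of the scale with the dish fully shut, pressed its tare key to the stop and released it, then withdrew the arm and handed the job in at about 15 s; no verdict came back.

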